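Snap shut the box of inspected bearing rings

ROBOT

A 7-joint arm with a two-finger parallel gripper is mounted at the origin on the work surface. World frame = base frame: x ahead of the robot, y to its left, z up, the work surface at z = 0. Lengths are in m, angles in rad, forces in N, time in s.
With the tool pointing down it reaches from about 0.4 to 0.9 m from the base axis. Payload 5.5 kg.
Tool frame: the origin (TCP) lies midway between the tips of the shut fingers; the grasp point (between the pads) lies 19 mm behind it (manip.grip_depth is the distance from the TCP to the grasp point, in m); z points along the fingers, x is the direction in which the jaws open and shut, and the axes are right-handed (so a half turn about z gives the same grasp; the last joint's range is limited). The gripper opens to 92 mm and grips with 3 to 60 N. Pads are 19 mm wide; open, the fingers measure 130 mm over their backs; the gripper's body (75 mm by 190 mm) begins 47 mm behind the grasp point.
Start: joints at [-0.924, 0.501, -0.427, 1.55, 0.221, 1.138, -0.21], TCP at [0.243, 0.603, 0.227] pointing down, gripper open.
Joint ranges: [-2.88, 2.88], [-0.31, 2.03], [-1.54, 1.56], [0.2, 2.42], [-1.41, 4.55], [0.19, 2.02], [-2.57, 2.57]. Speed limits (rad/s): [2.57, 2.57, 3.14, 3.14, 3.14, 3.14, 3.14].

INTERFACE

Orientations are given as a unit quaternion [x, y, z, w].
In Python, from bench import manip, effector, viewer gives the robot as it stands. Calls block until the motion is done:
- manip.move_pose(position, orientation): joint-space move of the TCP to a pose.
- manip.servo_line(position, ori=None, vel=0.15): straight line of the TCP; ori=None keeps the orientation; vel is the mean speed in m/s.
- manip.movej(angles): joint-space move.
- effector.open_jaws() and effector.close(f_grip=None): open the fingers fully, or close them until they stop; f_grip is the grip in N (None keeps the last).
- manip.sleep(seconds).
- manip.solve_ik(position, orientation): joint angles nearest the present ones, or None.
- viewer.get_image(name): name is "scene" or "side" or "wrist"; returns the picture (400x640x3 uint8, red, green, blue); there is no depth.
- viewer.get_calibration(name): a dict with "vfov" (degrees; the focal length in pixels is half the picture's height over the tangent of half this angle, whatever the lens; pixels are square), "cx", "cy" (the principal point, pixels), "eye" and "attitude" of the camera in the world. Camera axes: x right, y down, z forward; pixel columns grow to the right and rows downward; lengths in m; the calibration is good to about 2 mm. The wrist camera is an equidistant fisheye: a pixel r from the principal point sees the ray r / f radians off the axis. A picture is of the moment at which its call begins: read the wrist's pose just before it. get_calibration takes no time and is no camera call; for the wrist camera it gives the pose at the moment of the call.
A pose or a line that the arm cannot do raises manip.PlanningError and nothing moves.
- manip.hand_in(): hands the job in, once; it reports no verdict.
Readings, each from a call of its own:
- manip.current_clock(): time.
- manip.current_q(): joint angles.
- manip.current_joint_velocities(): joint speeds.
- manip.current_tau(): joint torques, N m.
- manip.current_tool_pos(): TCP position.
- manip.current_tcp_rot(): TCP orientation.
- manip.current_force(): force on the tool from outside, world axes, zero at the start.
- manip.current_wrist_torque(): the same for the moment, N m.
- manip.current_finger_gap(): finger opening in m.
Only numpy, scipy, OpenCV 4.12 (cv2) and the standard library are available. Lean on these libraries where they do the work, as an engineer would, in place of code of your own. Each camera call takes 0.05 s, during which the arm holds its last target.

TASK

On this inspection bench, close the clear parts box that holds the steel bearing rings: press each of its four raised green tabs down until it lies flat, all round the lid. Leave the empty box with the pinkish-red tabs alone, without touching it.

Things in the scene. Friction and masses are not known exactly. Their poses are not given: they have to be found in the camera images.
- green_box: clear parts box, 120 mm (its x) by 90 mm (its y), lid on, lid rim 58 mm high; fixed in a rubber nest on the bench. Origin: centre of the underside, on the bench; z up. Green lid rim, six steel rings inside, and a raised green tab hinged along the lid edge at the middle of each of its four sides.
- red_box: clear parts box, 120 mm (its x) by 90 mm (its y), lid on, lid rim 58 mm high; fixed in a rubber nest on the bench. Origin: centre of the underside, on the bench; z up. Same build and same raised tabs, but with a pinkish-red lid rim and tabs and nothing inside. Not to be touched.
- green_box_tab0 (a joint): angle of the green tab amid the box's +x side, a plate 28 mm long outwards, 40 wide, 4 thick; hinge at x = 60 mm, 60 mm high. 0: tilted up 0.6 rad, outer edge 77 mm high; 0.6: shut, level, top 62 mm high. Press straight down about 18 mm outside the hinge with about 4 N, down to its stop; a stiff catch holds it wherever it is let go. Over 0.45 (outer edge within 4 mm of level) is shut.
- green_box_tab1 (a joint): angle of the green tab amid the box's +y side, a plate 28 mm long outwards, 40 wide, 4 thick; hinge at y = 45 mm, 60 mm high. 0: tilted up 0.6 rad, outer edge 77 mm high; 0.6: shut, level, top 62 mm high. Press straight down about 18 mm outside the hinge with about 4 N, down to its stop; a stiff catch holds it wherever it is let go. Over 0.45 (outer edge within 4 mm of level) is shut.
- green_box_tab2 (a joint): angle of the green tab amid the box's -x side, a plate 28 mm long outwards, 40 wide, 4 thick; hinge at x = -60 mm, 60 mm high. 0: tilted up 0.6 rad, outer edge 77 mm high; 0.6: shut, level, top 62 mm high. Press straight down about 18 mm outside the hinge with about 4 N, down to its stop; a stiff catch holds it wherever it is let go. Over 0.45 (outer edge within 4 mm of level) is shut.
- green_box_tab3 (a joint): angle of the green tab amid the box's -y side, a plate 28 mm long outwards, 40 wide, 4 thick; hinge at y = -45 mm, 60 mm high. 0: tilted up 0.6 rad, outer edge 77 mm high; 0.6: shut, level, top 62 mm high. Press straight down about 18 mm outside the hinge with about 4 N, down to its stop; a stiff catch holds it wherever it is let go. Over 0.45 (outer edge within 4 mm of level) is shut.

How it is judged:
By the outcome, as a careful person would: the job done as asked, in the order asked, and still so for the second after the job is handed in, with the robot touching nothing.
It also fails if it takes over 42 s, if anything falls off the work surface, if the arm or the gripper's body presses on something with over 40 N, if the wrist force passes 120 N, or if a joint passes its speed limit or range.

## Working session

There is one attempt and no reset: what is moved stays moved. The work goes in short steps, each a Python script; the robot and the scene stay as the last script left them, time stands still between calls to the robot, and variables do not carry over. Pictures are saved under pics/ and viewed, and the job is handed in when it is done.

```bash
ls; mkdir -p pics; python3 - <<'E'
from bench import manip, effector, viewer
import cv2
for n in ["scene","side","wrist"]:
    c=viewer.get_calibration(n); print(n,c)
    cv2.imwrite(f"pics/{n}0.png",viewer.get_image(n)[:,:,::-1])
print(manip.current_clock(),manip.current_tcp_rot())
E
```

```text
pics
scene {'vfov': 57.21713378511215, 'cx': 324.3878348711013, 'cy': 198.18661917622387, 'eye': array([ 0.94477834, -0.44443075,  0.43061917]), 'attitude': array([ 0.81270412,  0.31826866, -0.16435151, -0.45957116])}
side {'vfov': 54.027698522786636, 'cx': 322.494358520869, 'cy': 199.71047648771963, 'eye': array([ 0.4946926 , -0.62922392,  0.4449094 ]), 'attitude': array([ 0.87171513, -0.00920424,  0.01198141, -0.48978001])}
wrist {'vfov': 65.70646984690485, 'cx': 319.45840720612557, 'cy': 202.21040217634996, 'eye': array([0.17834008, 0.62911542, 0.38392632]), 'attitude': array([0.82198009, 0.55475209, 0.07107388, 0.10745862])}
0.15 [ 8.28984950e-01  5.59270406e-01 -6.35886017e-04  4.02259132e-04]
```

View pics/scene0.png

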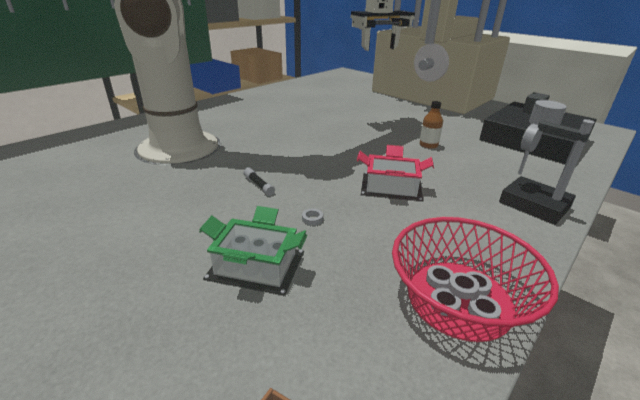

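View pics/side0.png

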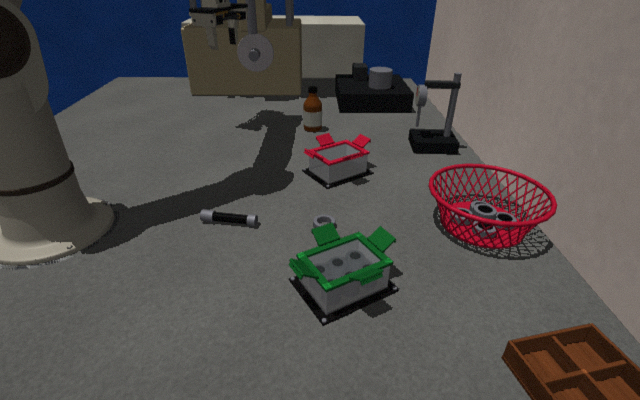

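View pics/wrist0.png

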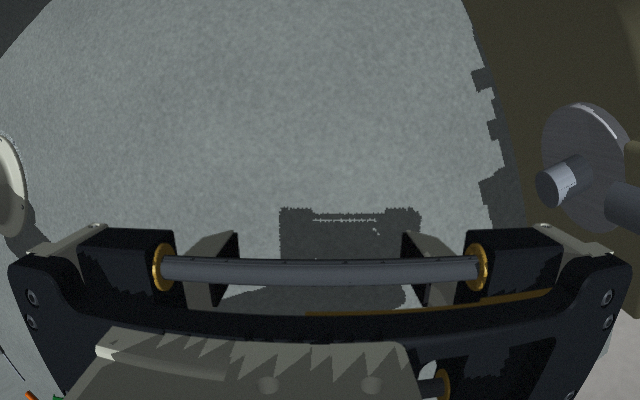

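The scene view shows the green box, with rings inside, around (255,250). The side view shows it around (345,265). The red box is well away at (393,175) in the scene view and (338,158) in the side view. I'll enlarge both views of the green box.

```bash
python3 - <<'E'
import cv2
a=cv2.imread("pics/scene0.png")[190:300,190:320]; b=cv2.imread("pics/side0.png")[210:330,275:405]
cv2.imwrite("pics/sc_crop.png",cv2.resize(a,None,fx=6,fy=5.4 if 0 else 5.4545 if 0 else 5,interpolation=2))
cv2.imwrite("pics/sd_crop.png",cv2.resize(b,None,fx=5,fy=5,interpolation=2))
cv2.imwrite("pics/sc_crop.png",cv2.resize(a,None,fx=5,fy=5,interpolation=2))
E
```

```text
(no output)
```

View pics/sc_crop.png

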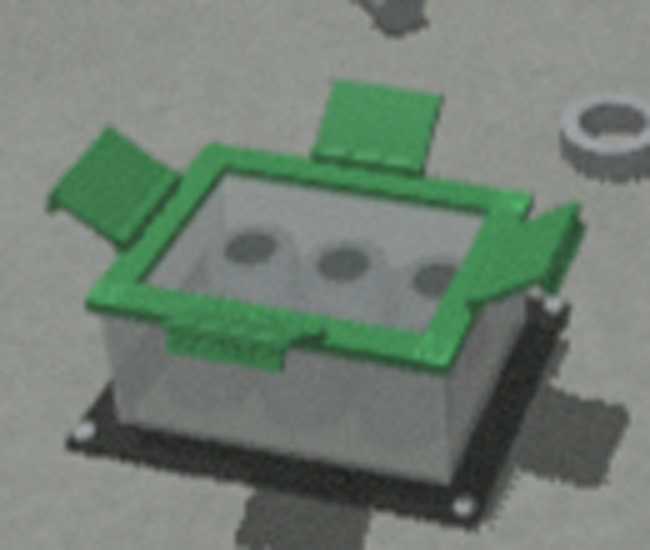

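View pics/sd_crop.png

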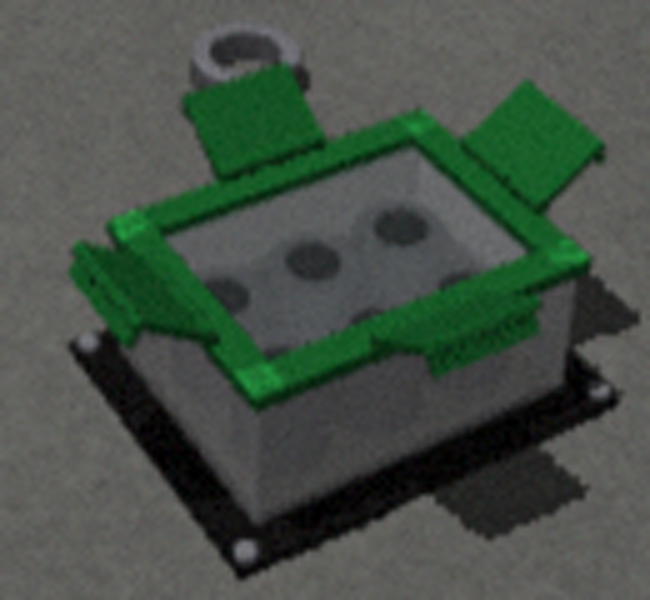

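```bash
cat > h.py <<'E'
import numpy as np
from scipy.spatial.transform import Rotation as R
from scipy.optimize import least_squares
def ray(c,p):
    f=200/np.tan(np.radians(c['vfov'])/2)
    return R.from_quat(c['attitude']).apply([(p[0]-c['cx'])/f,(p[1]-c['cy'])/f,1.])
def onplane(c,p,z):
    d=ray(c,p); return c['eye']+d*(z-c['eye'][2])/d[2]
def proj(c,P):
    f=200/np.tan(np.radians(c['vfov'])/2)
    q=R.from_quat(c['attitude']).inv().apply(np.atleast_2d(P)-c['eye'])
    return q[:,:2]/q[:,2:]*f+[c['cx'],c['cy']]
E
python3 - <<'E'
from h import *
from bench import viewer
S=viewer.get_calibration('scene');D=viewer.get_calibration('side')
sc=np.array([(208,146),(532,195),(447,356),(88,300)])/5+[190,190]
sd=np.array([(112,222),(418,110),(590,255),(258,390)])/5+[275,210]
for n,c,pp in(('sc',S,sc),('sd',D,sd)):
    w=np.array([onplane(c,p-0.4,.058)[:2] for p in pp]); print(n,w.round(4).tolist(),w.mean(0),[round(float(np.linalg.norm(w[i]-w[i-3])),4) for i in range(4)])
    print([round(float(np.arctan2(*(w[i-3]-w[i])[::-1])),3) for i in range(4)])
E
```

```text
sc [[0.4754, -0.1533], [0.578, -0.0947], [0.6182, -0.1697], [0.5179, -0.2291]] [ 0.54735334 -0.16171256] [0.1182, 0.085, 0.1166, 0.0869]
[0.519, -1.079, -2.606, 2.082]
sd [[0.4731, -0.1548], [0.574, -0.0972], [0.6183, -0.1724], [0.5156, -0.2283]] [ 0.54524696 -0.16317258] [0.1161, 0.0872, 0.117, 0.085]
[0.518, -1.037, -2.643, 2.094]
```

```bash
python3 - <<'E'
from h import *
from bench import viewer, manip
S=viewer.get_calibration('scene');D=viewer.get_calibration('side')
print('red',onplane(S,(397,165),.058),onplane(D,(337,153),.058))
print('bottle base',onplane(S,(430,146),0),onplane(D,(313,131),0))
b=onplane(S,(430,146),0)
for z in(.1,.15,.2): print(z,proj(S,[b[0],b[1],z]),proj(D,[b[0],b[1],z]))
c=np.array([.546,-.1625]);yaw=.515
for k,r in enumerate((.078,.063,.078,.063)):
    t=yaw+k*np.pi/2; p=c+r*np.array([np.cos(t),np.sin(t)])
    for a in (t+np.pi/2,t-np.pi/2):
        a=(a+np.pi)%(2*np.pi)-np.pi
        for z in (.12,.062):
            q=manip.solve_ik([p[0],p[1],z],[np.cos(a/2),np.sin(a/2),0,0]); print(k,p.round(4),round(a,3),z,None if q is None else np.round(q,2))
q=manip.solve_ik([.55,-.16,.22],[np.cos(yaw/2),np.sin(yaw/2),0,0]);print(q)
E
```

```text
red [0.56865608 0.23812299 0.058     ] [0.55708868 0.21772303 0.058     ]
bottle base [5.11283085e-01 5.23776824e-01 5.55111512e-17] [0.50245732 0.50569574 0.        ]
0.1 [[436.22621618 113.27245443]] [[315.90755474  96.89392212]]
0.15 [[439.58103453  95.63815336]] [[315.96171081  79.82551459]]
0.2 [[443.1141181   77.06681723]] [[316.01839879  61.95911999]]
0 [ 0.6139 -0.1241] 2.086 0.12 [ 0.28  0.55 -0.17  1.71  0.11  0.9   2.15]
0 [ 0.6139 -0.1241] 2.086 0.062 [ 0.31  0.63 -0.21  1.73  0.17  0.8   2.11]
0 [ 0.6139 -0.1241] -1.056 0.12 [-0.06  0.55  0.29  1.72 -0.19  0.89 -0.74]
0 [ 0.6139 -0.1241] -1.056 0.062 [-0.05  0.63  0.28  1.75 -0.23  0.79 -0.71]
1 [ 0.515  -0.1077] -2.627 0.12 [-0.69  0.68  1.13  1.99 -0.75  0.98 -1.8 ]
1 [ 0.515  -0.1077] -2.627 0.062 [-0.67  0.83  1.13  2.02 -0.95  0.96 -1.66]
1 [ 0.515  -0.1077] 0.515 0.12 [ 0.07  0.39  0.1   1.97 -0.06  0.79  0.72]
1 [ 0.515  -0.1077] 0.515 0.062 [ 0.1   0.48  0.07  1.99 -0.05  0.67  0.71]
2 [ 0.4781 -0.2009] -1.056 0.12 [-0.1   0.42  0.55  2.   -0.3   0.8  -0.44]
2 [ 0.4781 -0.2009] -1.056 0.062 [-0.14  0.54  0.61  2.03 -0.47  0.71 -0.29]
2 [ 0.4781 -0.2009] 2.086 0.12 [ 0.26  0.38  0.11  1.98 -0.05  0.78  2.48]
2 [ 0.4781 -0.2009] 2.086 0.062 [ 0.36  0.47 -0.02  2.01  0.02  0.66  2.42]
3 [ 0.577  -0.2173] 0.515 0.12 [ 0.15  0.53  0.22  1.74 -0.15  0.88  0.95]
3 [ 0.577  -0.2173] 0.515 0.062 [ 0.18  0.61  0.18  1.77 -0.15  0.77  0.95]
3 [ 0.577  -0.2173] -2.627 0.12 [-0.43  0.84  1.13  1.76 -0.85  1.11 -1.64]
3 [ 0.577  -0.2173] -2.627 0.062 [-0.31  0.81  0.9   1.79 -0.78  0.95 -1.69]
[ 0.06553713  0.34024665  0.21216085  1.77486075 -0.08181489  1.0350284
  0.82270313]
```

```bash
cat >> h.py <<'E'
from bench import manip, effector, viewer
C=np.array([.546,-.1625]);YAW=.515
def target(k):
    t=YAW+k*np.pi/2; p=C+(.078,.063,.078,.063)[k]*np.array([np.cos(t),np.sin(t)])
    a=YAW if k%2 else YAW-np.pi/2
    return p,[np.cos(a/2),np.sin(a/2),0,0]
def press(k):
    p,o=target(k)
    manip.servo_line([*p,.082],o,vel=.15)
    f0=manip.current_force()[2]
    for z in (.072,.066,.064,.063,.062,.061,.060):
        manip.servo_line([*p,z],o,vel=.04)
        F=manip.current_force(); P=manip.current_tool_pos()
        print(k,z,np.round(P,4),np.round(F,1),round(manip.current_clock(),2))
        if z<=.063 and F[2]-f0>12: break
    manip.servo_line([*p,.115],o,vel=.15)
E
python3 - <<'E'
from h import *
p,o=target(1)
manip.move_pose([.5,.25,.28],o)
print(manip.current_tool_pos(),manip.current_clock())
manip.move_pose([*p,.115],o)
effector.close()
print(manip.current_tool_pos(),manip.current_clock(),manip.current_finger_gap(),manip.current_force())
import cv2
for n in("scene","side"): cv2.imwrite(f"pics/{n}1.png",cv2.resize(viewer.get_image(n)[140:320,180:440,::-1],None,fx=3,fy=3))
E
```

```text
[0.49914045 0.25184331 0.27985016] 1.7667
[ 0.51497319 -0.10766452  0.11500439] 4.675 0.0006232621812308417 [ 0.5311054   0.92189605 -0.82133361]
```

View pics/scene1.png

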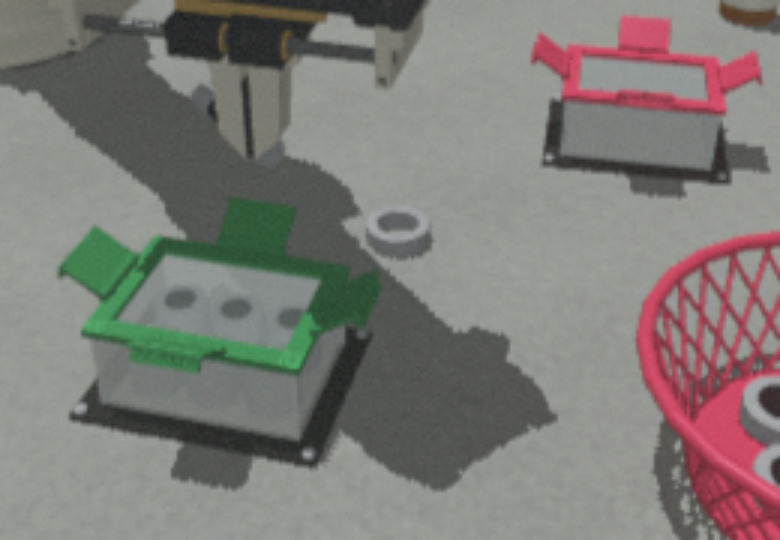

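View pics/side1.png

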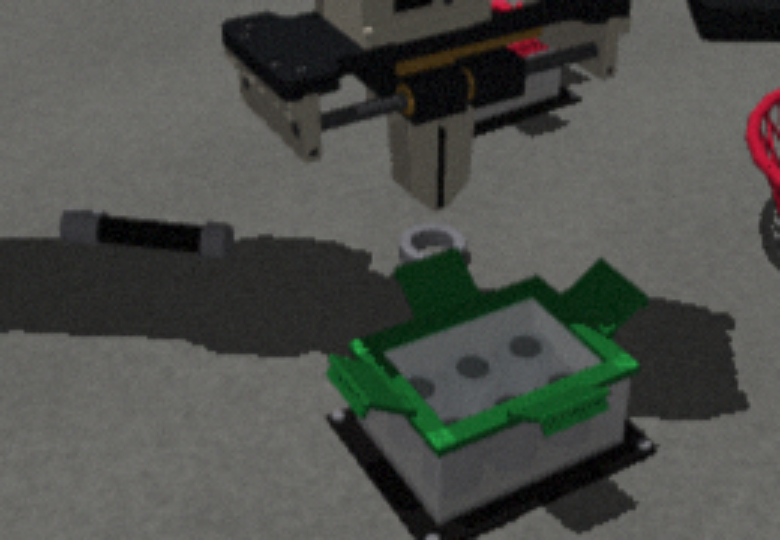

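The closed fingers hang above and behind tab1: tip at crop (250,155) in the scene view, tab at (255,225). I'll press tab1 now.

```bash
python3 - <<'E'
from h import *
print(proj(viewer.get_calibration('scene'),manip.current_tool_pos()))
press(1)
import cv2
for n in("scene","side"): cv2.imwrite(f"pics/{n}2.png",cv2.resize(viewer.get_image(n)[140:320,180:440,::-1],None,fx=3,fy=3))
E
```

```text
[[264.00688065 189.39866071]]
1 0.072 [ 0.5155 -0.1074  0.0724] [0.  1.2 1.9] 5.54
1 0.066 [ 0.5151 -0.1081  0.0661] [ 0.8 -0.3 -0.1] 5.84
1 0.064 [ 0.5149 -0.108   0.064 ] [-0.7  1.4  0.8] 6.09
1 0.063 [ 0.5149 -0.1079  0.063 ] [-0.2 -0.2  2.7] 6.34
1 0.062 [ 0.5149 -0.1078  0.0623] [-2.1  0.9  6.1] 6.59
1 0.061 [ 0.5149 -0.1078  0.0621] [-4.9  1.4 14.5] 6.84
```

View pics/side2.png

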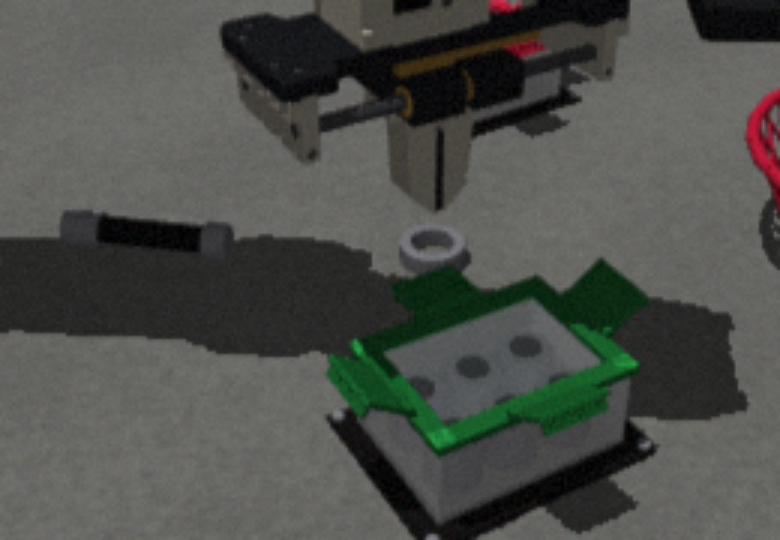

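Tab1 now lies flat: in the side crop its outer edge dropped from about row 255 to row 270, and it met its stop at 62 mm. I'll do tabs 3, 2 and 0 next, crossing above the box at z = 0.115.

```bash
python3 - <<'E'
from h import *
import cv2
for k in(3,2,0):
    p,o=target(k)
    if k==3: manip.servo_line([*p,.115],o)
    else: manip.move_pose([*p,.13],o)
    press(k)
P=manip.current_tool_pos(); manip.servo_line([P[0],P[1],.3],vel=.2)
for n in("scene","side"): cv2.imwrite(f"pics/{n}3.png",cv2.resize(viewer.get_image(n)[140:320,180:440,::-1],None,fx=3,fy=3))
print(manip.current_clock(),manip.current_tool_pos())
E
```

```text
3 0.072 [ 0.5788 -0.2186  0.0734] [ 1.8 -3.   4. ] 9.21
3 0.066 [ 0.5772 -0.2173  0.0663] [ 1.  -1.4  3.1] 9.51
3 0.064 [ 0.5768 -0.217   0.0638] [ 0.6 -2.   2.7] 9.76
3 0.063 [ 0.5768 -0.2172  0.0628] [ 1.8 -1.3  2.3] 10.01
3 0.062 [ 0.5769 -0.2173  0.0623] [ 0.6 -1.3  6.3] 10.26
3 0.061 [ 0.577  -0.2173  0.0622] [-2.9 -1.6 12.4] 10.51
3 0.06 [ 0.577  -0.2173  0.0621] [-4.8  1.2 19.3] 10.76
2 0.072 [ 0.4785 -0.2015  0.0725] [-0.9  0.1  0.6] 13.38
2 0.066 [ 0.4784 -0.2005  0.066 ] [ 1.4 -0.5  0. ] 13.68
2 0.064 [ 0.4783 -0.2006  0.064 ] [-0.6  0.8  1.1] 13.93
2 0.063 [ 0.4782 -0.2006  0.0629] [-0.7 -0.   2.4] 14.18
2 0.062 [ 0.4781 -0.2007  0.0623] [-1.8  1.2  6.9] 14.43
2 0.061 [ 0.4782 -0.2007  0.0621] [-4.6  2.3 15.1] 14.68
0 0.072 [ 0.6161 -0.124   0.0735] [3.6 1.  3.6] 16.73
0 0.066 [ 0.6142 -0.1239  0.0664] [1.9 0.8 3.7] 17.03
0 0.064 [ 0.6135 -0.1241  0.0638] [2.1 1.1 3.6] 17.28
0 0.063 [ 0.6134 -0.124   0.0627] [1.6 0.7 1.9] 17.53
0 0.062 [ 0.6136 -0.1241  0.0623] [0.4 1.7 6.7] 17.78
0 0.061 [ 0.6136 -0.1241  0.0622] [-1.6  2.8 12.9] 18.03
19.7167 [ 0.61203674 -0.12396688  0.29812619]
```

View pics/side3.png

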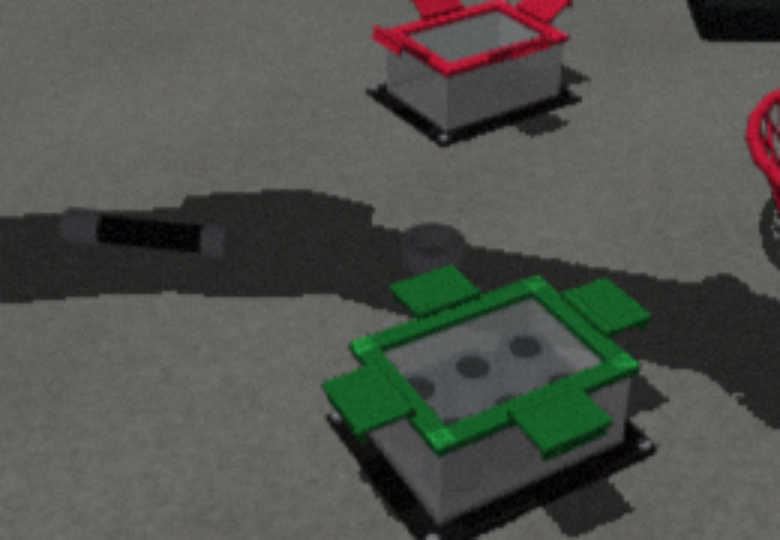

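View pics/scene3.png

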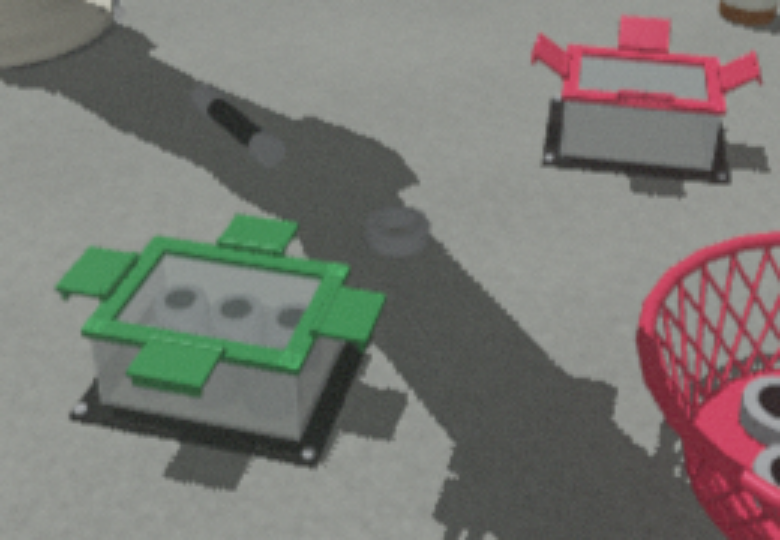

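Both views show all four green tabs level with the rim. In the side crop they are at (437,288), (607,305), (560,420) and (367,398). The red box is unchanged and the arm is clear of everything.

```bash
python3 - <<'E'
from bench import manip
print(manip.hand_in(), manip.current_clock())
E
```

```text
the job is handed in; nothing more can be done
the job is handed in; nothing more can be done
```

The green box is closed. I located it from the two fixed cameras at about (0.546, -0.162), turned 0.515 rad. With the fingers shut, I pressed its tabs in the order 1, 3, 2, 0.

- **Tabs:** each one reached its stop with the fingertips at 62 mm and 12–19 N measured at the wrist. That is more than the suggested 4 N but far below the limits. The last scene and side pictures show all four tabs flat.
- **Red box:** it was not touched, and its tabs are still raised in the same pictures.
- **Finish:** I lifted the arm clear to a height of 0.30 m and handed in at about 20 s, inside the 42 s limit. No check failed or disagreed; the hand-in gave no verdict.

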